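Shingle the pressed test bars in the drying tray

ROBOT

A 6-joint arm with a two-finger parallel gripper is mounted at the origin on the work surface. World frame = base frame: x ahead of the robot, y to its left, z up, the work surface at z = 0. Lengths are in m, angles in rad, forces in N, time in s.
With the tool pointing down it reaches from about 0.3 to 0.95 m from the base axis. Payload 3.1 kg.
Tool frame: the origin (TCP) lies on the centre line of the jaws, within the pads' length; the fingertips stand nose_length ahead of it and the grasp point (between the pads) lies 8 mm behind it (nose_length is the distance from the TCP to the fingertips, in m); z points along the fingers, y is the line along which they close (so a half turn about z gives the same grasp; the last joint's range is limited). The gripper opens to 85 mm and grips with 20 to 120 N. Pads are 22 mm wide; open, the fingers measure 114 mm over their backs; the gripper's body (76 mm by 85 mm) begins 54 mm behind the grasp point. The pads swing forward as they close: fully open they stand 13 mm farther back than shut.
Start: joints at [-0.07, 0.308, 1.634, -0, 1.2, -0.07], TCP at [0.625, -0, 0.242] pointing down, gripper open.
Joint ranges: [-3.06, 3.06], [-0.79, 1.96], [0.05, 2.63], [-1.19, 4.34], [0.05, 2.64], [-2.94, 2.94]. Speed limits (rad/s): [2.79, 2.79, 3.14, 3.14, 3.14, 3.14].

INTERFACE

Orientations are given as a rotation vector (axis times angle).
In Python, from cell import sense, camera, sign_off, nose_length gives the robot as it stands.
- The arm moves only by the tool carry_out, never from a script. Its argument "steps" is a list of rows, each an object with "gripper": the opening, from -1 (shut) to 1 (fully open); "dp": the shift along the tool's x, y, z in cm, a list of three; "twist": the turn about the tool's z in degrees. A call has 1 to 8 rows; each row shifts and turns the commanded pose from where the row before left it, along the tool's axes as they then stand; what a row does not reach is not made up. A row lasts 1/10 s, in which the tool goes at most 50 mm and 8.59 degrees, less where a joint would pass 70% of its speed; a pose out of reach is approached as far as the arm can. A call with a gripper value outside its range is refused whole. The fingers move at their own pace and stop on an object; "squeeze" is the grip in N (left out, the last holds). Time passes only in rows, so rows that do not move let the fingers close. It gives the time, the measured TCP pose, the force, the opening and the grip force at its end, in the units of the state.
- sense(): the state, without advancing time (a new reading comes with each control period).
- camera(name): name is "scene" or "side" or "wrist"; returns a dict with "image" (384x512x3 uint8, red, green, blue), "depth" (384x512 float32, m along the optical axis (not along the pixel's ray), 0 where there is no reading), "mtx" (3x3 intrinsics, pixels), "cam_to_world" (4x4, takes a point from camera to world coordinates). Camera axes: x right, y down, z forward; pixel columns grow to the right and rows downward; lengths in m; the calibration is good to about 2 mm. A picture is of the moment at which its call begins.
- sign_off(): hands the job in; it is judged then, once.
The state is a dict: "time": time; "joint_pos": joint angles; "joint_vel": joint speeds; "joint_torque": joint torques, N m; "tcp_pos": TCP position; "eef_rot": TCP orientation; "ft_force": force on the tool from outside, world axes, zero at the start; "ft_torque": the same for the moment, N m; "grip_width": finger opening in m; "gripper_force": force on a finger pad.
Only numpy, scipy, OpenCV 4.12 (cv2) and the standard library are available. Lean on these libraries where they do the work, as an engineer would, in place of code of your own. Each camera call takes 0.05 s, during which the arm holds its last target. There are 200 camera calls.

TASK

Set out the four rectangular test bars for drying: lay the longest flat in the tray with its end against (or within a few millimetres of) the black stop, then shingle the others down the middle of the tray in order of length, longest to shortest, each lying lengthwise with one end resting on top of the previous bar's free end (about 15 mm of overlap) and its other end down on the tray floor. Leave the round wafers and the dishes where they are.

Things in the scene. Friction and masses are not known exactly. Their poses are not given: they have to be found in the camera images.
- bar90: pressed beige rectangular bar, 90 x 36 x 8 mm, the longest of four; loose, 15 to 50 g. Origin at the centre of its underside; own x along its length, y across its 36 mm width, z up. At the start it lies flat on the bench
- bar76: pressed beige rectangular bar, 76 x 36 x 8 mm, the second longest of four; loose, 15 to 50 g. Origin at the centre of its underside; own x along its length, y across its 36 mm width, z up. At the start it lies flat on the bench
- bar62: pressed beige rectangular bar, 62 x 36 x 8 mm, the third longest of four; loose, 15 to 50 g. Origin at the centre of its underside; own x along its length, y across its 36 mm width, z up. At the start it lies flat on the bench
- bar48: pressed beige rectangular bar, 48 x 36 x 8 mm, the shortest of four; loose, 15 to 50 g. Origin at the centre of its underside; own x along its length, y across its 36 mm width, z up. At the start it lies flat on the bench
- tray: shallow aluminium drying tray, fixed, 320 x 130 mm outside, rim 12 mm high, walls and floor 3 mm thick (floor top 3 mm above the origin). Origin at the centre of its underside on the bench; y along its length, x across. A stop stands in one end and a thin steel wire arch (its carrying handle, 25 mm high) in the other
- stop: black solid stop block fixed in one end of the tray, in either end from start to start: 16 mm thick along the tray, 110 mm across it, 27 mm high. Origin at the centre of its underside on the tray floor, on the tray's long centre line, 145 mm from the tray's centre; its face towards the middle of the tray is 8 mm from the origin
- wafer_a: loose beige round wafer, 46 mm across, 8 mm thick, not part of the job; origin at the centre of its underside
- wafer_b: second such round wafer, 46 mm across, 8 mm thick, not part of the job; origin at the centre of its underside
- dish_a: clear round dish 92 mm across and 14 mm high holding a round beige cake, 27 mm high overall, left (+y) side; not part of the job; origin at the centre of its underside
- dish_b: the same, right (-y) side
Mind the look-alikes: they are no part of the job. What is shaped like the bar90 but purple is not meant.

How it is judged:
On the way, in this order (a step that is already met when the one before it is completed fails the run):
1. the longest bar lies flat in the tray, end against the stop, released (x of bar90 in the frame of tray between -0.013 and 0.013 m and angle between the y axis of bar90 and the x axis of tray, either way round below 0.2 rad and horizontal distance between bar90 and stop below 0.069 m and angle between bar90's own z axis and vertical below 0.04 rad and z of bar90 in the frame of tray below 0.006 m and contact force between the fingers and bar90 below 0.3 N and linear speed of bar90 below 0.02 m/s), for 0.2 s.
2. the second longest bar leans on the one before it, overlapping its end, released (x of bar76 in the frame of tray between -0.013 and 0.013 m and angle between the y axis of bar76 and the x axis of tray, either way round below 0.2 rad and horizontal distance between bar76 and bar90 between 0.055 and 0.08 m and horizontal distance between bar76 and stop above 0.09 m and angle between bar76's own z axis and vertical between 0.06 and 0.5 rad and z of bar76 in the frame of tray below 0.016 m and contact force between the fingers and bar76 below 0.3 N and linear speed of bar76 below 0.02 m/s), for 0.2 s.
3. the third longest bar leans on the one before it, overlapping its end, released (x of bar62 in the frame of tray between -0.013 and 0.013 m and angle between the y axis of bar62 and the x axis of tray, either way round below 0.2 rad and horizontal distance between bar62 and bar76 between 0.041 and 0.066 m and horizontal distance between bar62 and stop above 0.135 m and angle between bar62's own z axis and vertical between 0.06 and 0.5 rad and z of bar62 in the frame of tray below 0.016 m and contact force between the fingers and bar62 below 0.3 N and linear speed of bar62 below 0.02 m/s), for 0.2 s.
4. the shortest bar leans on the one before it, overlapping its end, released (x of bar48 in the frame of tray between -0.013 and 0.013 m and angle between the y axis of bar48 and the x axis of tray, either way round below 0.2 rad and horizontal distance between bar48 and bar62 between 0.027 and 0.052 m and horizontal distance between bar48 and stop above 0.16 m and angle between bar48's own z axis and vertical between 0.06 and 0.5 rad and z of bar48 in the frame of tray below 0.016 m and contact force between the fingers and bar48 below 0.3 N and linear speed of bar48 below 0.02 m/s), for 0.2 s.
At the end, for the whole second after the job is handed in: All bars released, at rest, within 13 mm of the tray's long centre line and 0.2 rad along it. Longest flat, end within 15 mm of the stop; each shorter one next, away from the stop, tilted 0.06 to 0.5 rad, one end on the previous bar, overlapping 3 to 28 mm (all of step 1 and all of step 2 and all of step 3 and all of step 4); the robot touches nothing.
It fails at once if wafer_a is shifted by more than 20 mm (distance of wafer_a from where it was at the start of the episode above 0.02 m).
It fails at once if wafer_b is shifted by more than 20 mm (distance of wafer_b from where it was at the start of the episode above 0.02 m).
It fails at once if dish_a is shifted by more than 20 mm (distance of dish_a from where it was at the start of the episode above 0.02 m).
It fails at once if dish_b is shifted by more than 20 mm (distance of dish_b from where it was at the start of the episode above 0.02 m).
It also fails if it takes over 99 s, if anything falls off the work surface, if the arm or the gripper's body presses on something with over 40 N, if the wrist force passes 120 N, or if a joint passes its speed limit or range.

## Working session

There is one attempt and no reset: what is moved stays moved. The work goes in short steps, Python scripts to look and compute and a tool call to move; the robot and the scene stay as the last step left them, time stands still between calls to the robot, and variables do not carry over. Pictures are saved under pics/ and viewed, at most 14 in all, crops included, and the job is handed in when it is done.

Besides the shell and the picture viewer there is one more tool, called after ">>>" in YAML: its name, and indented under it one key for each argument. carry_out: Moves the arm, as the interface text tells. Its arguments: {"type":"object","properties":{"steps":{"type":"array","items":{"type":"object","properties":{"gripper":{"type":"number"},"dp":{"type":"array","items":{"type":"number"}},"twist":{"type":"number"}}}},"squeeze":{"type":"number"}},"required":["steps"]}

```bash
mkdir -p pics; python3 - <<'E'
from cell import *
import cv2,numpy as np
s=sense();print(s['time'],s['tcp_pos'],s['eef_rot'],s['grip_width'],nose_length if not callable(nose_length) else nose_length())
for n in ['scene','side','wrist']:
    c=camera(n);np.savez(f'pics/{n}0.npz',**c);cv2.imwrite(f'pics/{n}0.png',c['image'][...,::-1]);print(n,c['mtx'].round(1).tolist(),c['cam_to_world'].round(3).tolist())
a=[cv2.imread(f'pics/{n}0.png') for n in ['scene','wrist']]
cv2.imwrite('pics/both0.png',cv2.resize(np.vstack(a),None,fx=.78,fy=.78) if 0 else a[0])
E
```

```text
0.0 [6.24168010e-01 5.44767340e-05 2.41036026e-01] [-2.22017072 -2.22019808  0.00241657] 0.08527940117579237 0.011
scene [[354.1, 0.0, 259.3], [0.0, 354.1, 188.3], [0.0, 0.0, 1.0]] [[-0.525, 0.629, -0.572, 1.06], [0.851, 0.382, -0.361, 0.343], [-0.009, -0.677, -0.736, 0.724], [0.0, 0.0, 0.0, 1.0]]
side [[366.2, 0.0, 253.8], [0.0, 366.2, 188.1], [0.0, 0.0, 1.0]] [[0.994, -0.033, 0.101, 0.44], [-0.103, -0.507, 0.855, -0.741], [0.023, -0.861, -0.508, 0.501], [0.0, 0.0, 0.0, 1.0]]
wrist [[330.8, 0.0, 259.5], [0.0, 330.8, 193.3], [0.0, 0.0, 1.0]] [[1.0, 0.0, -0.002, 0.625], [-0.0, -0.952, -0.305, 0.078], [-0.002, 0.305, -0.952, 0.373], [0.0, 0.0, 0.0, 1.0]]
```

View pics/scene0.png

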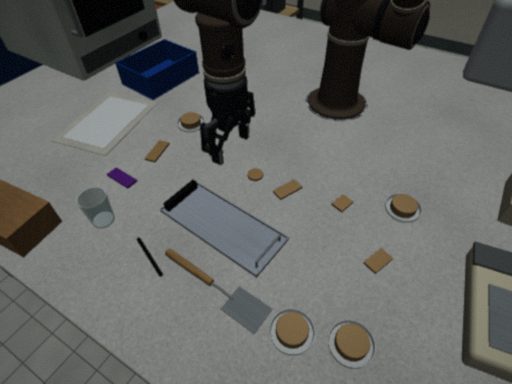

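View pics/wrist0.png

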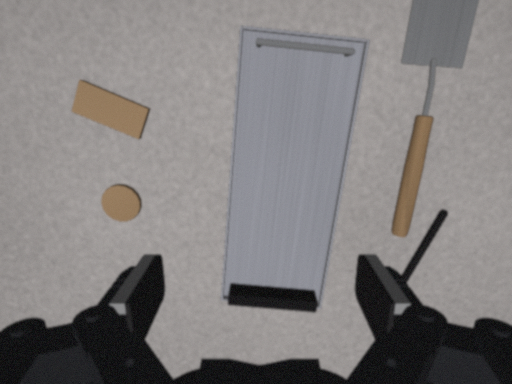

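The scene view shows four beige bars near (157,151), (288,189), (342,203) and (378,261), and a round wafer at (255,174). The purple bar is at (122,177). The tray's stop is at (180,195) and its arch at (270,250). In the wrist view the tray spans (240,30) to (320,305), with the stop at the bottom, on the −y side.

```bash
cat > h.py <<'E'
import numpy as np,cv2
def proj(c,uv,z):
    uv=np.atleast_2d(uv).astype(float);K=c['mtx'];T=c['cam_to_world']
    d=np.c_[(uv-K[[0,1],[2,2]])/K[0,0],np.ones(len(uv))]@T[:3,:3].T
    o=T[:3,3];return (o+d*((z-o[2])/d[:,2])[:,None])[:,:2]
def beige(im):
    h=cv2.cvtColor(im,cv2.COLOR_RGB2HSV)
    return cv2.inRange(h,(7,80,60),(22,255,255))
def blobs(c,z=.008,amin=40,amax=5000):
    up=4;im=cv2.resize(c['image'],None,fx=up,fy=up,interpolation=cv2.INTER_CUBIC)
    m=beige(im)
    for k in cv2.findContours(m,cv2.RETR_EXTERNAL,cv2.CHAIN_APPROX_NONE)[0]:
        a=cv2.contourArea(k)/up**2
        if not amin<a<amax: continue
        px=(k[:,0]+.5)/up-.5
        P=proj(c,px,z);r=cv2.minAreaRect((P*1000).astype(np.float32))
        (x,y),(w,h),t=r
        if w<h:w,h,t=h,w,t+90
        print('px',px.mean(0).round(),'xy',round(x,1),round(y,1),'LW',round(w,1),round(h,1),'ang',round((t+90)%180-90,1),'fill',round(cv2.contourArea((P*1000).astype(np.float32))/(w*h+1e-9),2))
E
python3 - <<'E'
from h import *
for n in ['scene','side','wrist']:
    c=np.load(f'pics/{n}0.npz');print(n);blobs(c)
c=np.load('pics/wrist0.npz');h=cv2.cvtColor(c['image'],cv2.COLOR_RGB2HSV)
# tray: bluish-grey
m=((h[...,0]>100)&(h[...,0]<135)&(h[...,1]>18)&(h[...,2]>60)).astype(np.uint8);m=cv2.morphologyEx(m,cv2.MORPH_OPEN,np.ones((3,3)))
k=max(cv2.findContours(m,0,1)[0],key=cv2.contourArea);print('tray px',cv2.boundingRect(k))
for z in(.003,.012):print(cv2.minAreaRect((proj(c,k[:,0],z)*1000).astype(np.float32)))
m=(c['image'].max(2)<40).astype(np.uint8);m[:280]=0;m[312:]=0;m[:,:222]=0;m[:,325:]=0
k=max(cv2.findContours(m,0,1)[0],key=cv2.contourArea);print('stop px',cv2.boundingRect(k),cv2.minAreaRect((proj(c,k[:,0],.03)*1000).astype(np.float32)))
a=cv2.imread('pics/scene0.png')[120:285,100:420];s=cv2.imread('pics/side0.png')
cv2.imwrite('pics/crop1.png',cv2.resize(a,(800,412),interpolation=cv2.INTER_CUBIC))
E
```

```text
scene
px [353. 341.] xy 754.0 361.5 LW 65.5 65.2 ang -37.2 fill 0.78
px [292. 329.] xy 795.1 249.0 LW 65.1 65.1 ang 68.8 fill 0.78
px [189. 267.] xy 793.6 -22.0 LW 142.3 18.5 ang 85.8 fill 0.89
px [378. 260.] xy 552.7 343.8 LW 62.9 35.4 ang -20.7 fill 0.94
px [342. 203.] xy 433.4 205.1 LW 49.0 35.8 ang -16.2 fill 0.93
px [405. 203.] xy 350.8 346.1 LW 65.8 64.2 ang -5.7 fill 0.79
px [ 15. 207.] xy 911.2 -553.4 LW 192.8 131.9 ang -85.0 fill 0.55
px [287. 189.] xy 464.7 57.7 LW 76.4 36.9 ang -24.0 fill 0.93
px [255. 174.] xy 462.7 -48.9 LW 45.3 42.1 ang 31.2 fill 0.78
px [157. 151.] xy 531.8 -359.8 LW 90.8 36.6 ang 12.9 fill 0.94
px [190. 118.] xy 351.5 -378.4 LW 64.7 64.4 ang -58.9 fill 0.78
px [288.  10.] xy -627.9 -535.6 LW 121.4 85.1 ang 2.4 fill 0.75
px [164.   1.] xy -385.0 -1167.4 LW 104.3 56.5 ang -59.7 fill 0.58
side
px [278. 335.] xy 531.0 -366.9 LW 90.7 38.8 ang 13.6 fill 0.91
px [172. 340.] xy 364.2 -353.0 LW 72.8 67.5 ang 40.6 fill 0.74
px [497. 326.] xy 893.9 -377.5 LW 163.3 42.3 ang 52.6 fill 0.12
px [219. 271.] xy 439.9 -211.1 LW 46.2 45.6 ang 23.3 fill 0.77
px [227. 223
[... 161 characters left out ...]
5.7 fill 0.85
px [213. 171.] xy 431.7 194.2 LW 49.0 45.5 ang -15.6 fill 0.84
px [332. 157.] xy 806.9 265.8 LW 103.4 66.0 ang 67.7 fill 0.65
px [250. 150.] xy 550.5 332.8 LW 62.9 47.0 ang -19.7 fill 0.87
px [191. 147.] xy 357.5 368.6 LW 94.7 66.6 ang 52.8 fill 0.65
px [311. 143.] xy 768.2 378.7 LW 106.6 65.6 ang 77.5 fill 0.65
px [252.  98.] xy 621.3 890.2 LW 143.1 68.2 ang 85.1 fill 0.55
wrist
px [121. 202.] xy 461.8 -50.2 LW 44.6 42.9 ang 46.8 fill 0.78
px [412. 175.] xy 796.8 -21.6 LW 141.7 20.0 ang 85.9 fill 0.92
px [110. 109.] xy 463.8 55.6 LW 75.2 34.7 ang -23.2 fill 0.97Traceback (most recent call last):
  File "<stdin>", line 7, in <module>
ValueError: max() iterable argument is empty
```

View pics/side0.png

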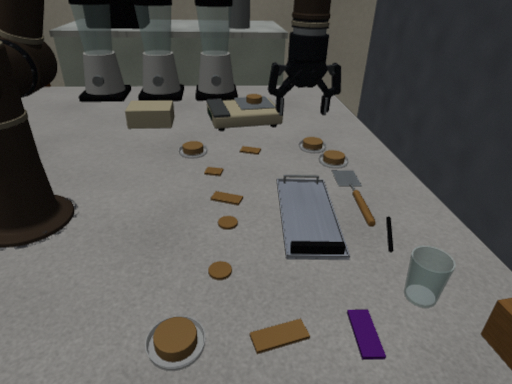

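The side view shows four bars: the longest at (280,335), then (227,198), (250,150) and (214,171). The two wafers are at (228,222) and (220,270). There are round dishes, and the purple bar is at (366,333), so it is not a candidate. By measured size, bar90 is scene pixel (157,151), bar76 (287,189), bar62 (378,260) and bar48 (342,203). The wafers are round and the decoys aren't beige bars. Next I'll measure the tray and confirm these in one crop.

```bash
python3 - <<'E'
from h import *
c=np.load('pics/wrist0.npz');im=c['image'];h=cv2.cvtColor(im,cv2.COLOR_RGB2HSV)
print(im[150,[60,200,290,350]].tolist(), im[296,[270]].tolist())
d=im[...,2].astype(int)-im[...,0]
m=((d>6)).astype(np.uint8);m[:,380:]=0;m[:,:200]=0;m=cv2.morphologyEx(m,cv2.MORPH_OPEN,np.ones((3,3)))
k=max(cv2.findContours(m,0,1)[0],key=cv2.contourArea);print('tray px',cv2.boundingRect(k))
for z in(.003,.012):print(cv2.minAreaRect((proj(c,k[:,0],z)*1000).astype(np.float32)))
C=[(243,29),(366,41),(320,305),(223,298)];print(proj(c,C,.012).round(4).tolist())
m=(im.max(2)<45).astype(np.uint8);m[:282]=0;m[312:]=0;m[:,:222]=0;m[:,325:]=0
k=max(cv2.findContours(m,0,1)[0],key=cv2.contourArea);print('stop px',cv2.boundingRect(k),cv2.minAreaRect((proj(c,k[:,0],.03)*1000).astype(np.float32)))
s=cv2.imread('pics/scene0.png')
cv2.imwrite('pics/crop1.png',np.vstack([cv2.resize(s[130:280,110:410],(600,300),interpolation=cv2.INTER_CUBIC),cv2.resize(cv2.imread('pics/wrist0.png')[20:320,200:400],(300,300))[:, :].repeat(2,1)]))
E
```

```text
[[156, 152, 151], [160, 157, 156], [144, 145, 154], [151, 150, 149]] [[16, 12, 13]]
tray px (224, 31, 140, 266)
((653.1656494140625, -27.625030517578125), (313.7289733886719, 126.69007110595703), 84.42699432373047)
((652.4752197265625, -25.052734375), (306.1045837402344, 123.61121368408203), 84.42698669433594)
[[0.6078, 0.1333], [0.7305, 0.1224], [0.7018, -0.1881], [0.5775, -0.1777]]
stop px (229, 284, 88, 27) ((640.5884399414062, -163.93112182617188), (27.203479766845703, 106.65535736083984), 84.32624053955078)
```

View pics/crop1.png

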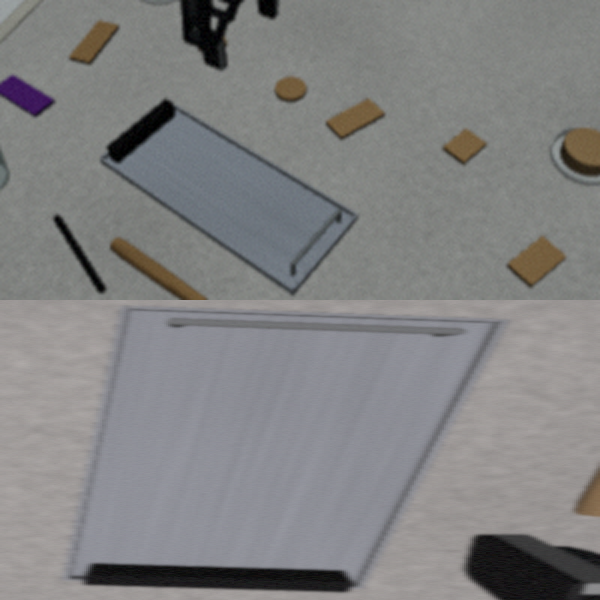

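The crop confirms the four rectangular bars, with the purple one left out. The stop is at the −y end and the arch at the +y end. I'll refine the tray position from depth.

```bash
python3 - <<'E'
from h import *
for n in ['wrist','scene','side']:
    c=np.load(f'pics/{n}0.npz');d=c['depth'];K=c['mtx'];T=c['cam_to_world']
    v,u=np.mgrid[:384,:512];P=np.stack([(u-K[0,2])/K[0,0]*d,(v-K[1,2])/K[1,1]*d,d],-1)@T[:3,:3].T+T[:3,3]
    im=c['image']
    box=(d>0)&(P[...,0]>.55)&(P[...,0]<.76)&(P[...,1]>-.23)&(P[...,1]<.17)
    s=box&(im.max(2)<55)&(P[...,2]>.026)&(P[...,2]<.037)&(P[...,1]<-.1)
    uv=np.argwhere(s)[:,::-1]
    print(n,'stop top',s.sum(),np.median(P[s][:,2]).round(4),cv2.minAreaRect((P[s][:,:2]*1000).astype(np.float32)))
    print('bench z',np.median(P[box&(P[...,0]<.56)][:,2]).round(4))
    t=box&(im[...,2].astype(int)-im[...,0]>5)&(P[...,2]<.02)
    m=cv2.morphologyEx(t.astype(np.uint8),cv2.MORPH_OPEN,np.ones((3,3)));k=max(cv2.findContours(m,0,1)[0],key=cv2.contourArea)
    print('tray',m.sum(),cv2.minAreaRect((proj(c,k[:,0],.003)*1000).astype(np.float32)),'floor z',np.median(P[t][:,2]).round(4))
    a=box&(P[...,2]>.018)&(P[...,1]>.05)&(P[...,2]<.05);print('arch',a.sum(),P[a].mean(0).round(4) if a.any() else '')
E
```

```text
wrist stop top 970 0.0302 ((639.4901123046875, -171.12454223632812), (15.09693717956543, 108.06587982177734), 84.36589813232422)
bench z 0.0009
tray 27161 ((653.0601196289062, -26.902740478515625), (318.1506652832031, 127.7802734375), 84.43890380859375) floor z 0.0036
arch 686 [0.6673 0.1155 0.0309]
scene stop top 181 0.0291 ((640.797607421875, -169.9896240234375), (16.604917526245117, 107.31558990478516), 83.87694549560547)
bench z -0.0003
tray 4981 ((650.0728149414062, -29.960357666015625), (325.9423828125, 135.144775390625), 84.12767791748047) floor z 0.0026
arch 106 [0.6711 0.1175 0.029 ]
side stop top 291 0.0282 ((640.0968017578125, -174.5022430419922), (17.440187454223633, 108.83194732666016), 84.49961853027344)
bench z -0.0013
tray 3306 ((657.2348022460938, -20.330612182617188), (317.3232116699219, 131.40802001953125), 84.4669189453125) floor z 0.0015
arch 92 [0.6676 0.1129 0.0267]
```

Tray centre is (0.654, −0.027) with its long axis at 84.4°. The stop is at (0.640, −0.171). bar90 is at (0.5317, −0.3605), angled 13°, so I'll move over it.

>>> carry_out:
  steps:
    - {"gripper": 0.1,"dp": [-4.5,-1.15,0.75]}
    - {"gripper": 0.1,"dp": [-4.5,-1.15,0.75]}
    - {"gripper": 0.1,"dp": [-4.5,-1.15,0.75]}
    - {"gripper": 0.1,"dp": [-4.5,-1.15,0.75]}
    - {"gripper": 0.1,"dp": [-4.5,-1.15,0.75]}
    - {"gripper": 0.1,"dp": [-4.5,-1.15,0.75]}
    - {"gripper": 0.1,"dp": [-4.5,-1.15,0.75]}
    - {"gripper": 0.1,"dp": [-4.5,-1.15,0.75]}

```text
schema error: expected keys gripper, dp, twist
```

>>> carry_out:
  steps:
    - {"gripper": 0.1,"dp": [0,0,0],"twist": 8.5}
    - {"gripper": 0.1,"dp": [0,0,0],"twist": 8.5}
    - {"gripper": 0.1,"dp": [0,0,0],"twist": 8.5}
    - {"gripper": 0.1,"dp": [0,0,0],"twist": 8.5}
    - {"gripper": 0.1,"dp": [0,0,0],"twist": 8.5}
    - {"gripper": 0.1,"dp": [0,0,0],"twist": 8.5}
    - {"gripper": 0.1,"dp": [0,0,0],"twist": 8.5}
    - {"gripper": 0.1,"dp": [0,0,0],"twist": 8.5}

```text
time: 0.95
tcp_pos: [0.6246, -0.0, 0.2417]
eef_rot: [-3.085, -0.59, 0.002]
ft_force: [0.5, -0.3, -0.2]
grip_width: 0.0467
gripper_force: 0.0
```

>>> carry_out:
  steps:
    - {"gripper": 0.1,"dp": [0,0,0],"twist": 8.5}
    - {"gripper": 0.1,"dp": [0,0,0]}
    - {"gripper": 0.1,"dp": [0,0,0]}

```text
schema error: expected keys gripper, dp, twist
```

```bash
cat >> h.py <<'E'
def st():
    from cell import sense
    from scipy.spatial.transform import Rotation as R
    s=sense();M=R.from_rotvec(s['eef_rot']).as_matrix()
    print('t',round(s['time'],2),'tcp',(np.array(s['tcp_pos'])*1000).round(1),'xang',round(np.degrees(np.arctan2(M[1,0],M[0,0])),1),'zdir',M[:,2].round(3),'F',np.round(s['ft_force'],1),'w',round(s['grip_width']*1000,1),'gf',s['gripper_force'],'j6',round(s['joint_pos'][5],2))
    return np.array(s['tcp_pos'])*1000,M
def tool(target):  # mm target -> cm in tool axes
    p,M=st();print('tool move cm',(M.T@(np.array(target)-p)/10).round(2))
def look(n='wrist',tag=None,**k):
    from cell import camera
    c=camera(n)
    if tag:cv2.imwrite(f'pics/{tag}.png',c['image'][...,::-1])
    blobs(c,**k);return c
E
python3 -c "
from h import *
look(amin=100);st()"
```

```text
px [490. 318.] xy 532.2 -361.3 LW 88.7 38.1 ang 12.6 fill 0.83
px [250. 290.] xy 462.5 -50.4 LW 44.6 42.4 ang 21.7 fill 0.78
px [168. 260.] xy 464.9 56.6 LW 75.7 31.6 ang -22.7 fill 0.74
px [ 48. 243.] xy 432.9 202.4 LW 49.3 34.9 ang -16.1 fill 0.96
px [359.  19.] xy 795.1 -38.3 LW 105.7 19.0 ang 85.7 fill 0.78
t 1.0 tcp [624.6  -0.  241.7] xang 21.4 zdir [-0.001  0.    -1.   ] F [ 1.  -0.6 -0.1] w 46.9 gf 0.0 j6 1.13
```

>>> carry_out:
  steps:
    - {"gripper": 0.1,"dp": [0,0,0],"twist": 8.5}
    - {"gripper": 0.1,"dp": [-2.45,4.3,0.5],"twist": 0}
    - {"gripper": 0.1,"dp": [-2.45,4.3,0.5],"twist": 0}
    - {"gripper": 0.1,"dp": [-2.45,4.3,0.5],"twist": 0}
    - {"gripper": 0.1,"dp": [-2.45,4.3,0.5],"twist": 0}
    - {"gripper": 0.1,"dp": [-2.45,4.3,0.5],"twist": 0}
    - {"gripper": 0.1,"dp": [-2.45,4.3,0.5],"twist": 0}
    - {"gripper": 0.1,"dp": [-2.45,4.3,0.5],"twist": 0}

```text
time: 1.8
tcp_pos: [0.5275, -0.3344, 0.2069]
eef_rot: [-3.119, -0.373, 0.0]
ft_force: [0.6, -0.5, -0.2]
grip_width: 0.0472
gripper_force: 0.0
```

>>> carry_out:
  steps:
    - {"gripper": 0.1,"dp": [0,3.0,3.0],"twist": 0}
    - {"gripper": 0.1,"dp": [0,0,3.0],"twist": 0}
    - {"gripper": 0.1,"dp": [0,0,0],"twist": 0}
    - {"gripper": 0.1,"dp": [0,0,0],"twist": 0}

```text
time: 2.2
tcp_pos: [0.5348, -0.3611, 0.1463]
eef_rot: [-3.117, -0.371, 0.003]
ft_force: [1.1, -1.0, 0.5]
grip_width: 0.0471
gripper_force: 0.0
```

```bash
python3 -c "
from h import *
look(amin=100,tag='w1',amax=50000);tool([531.7,-361,30])"
```

```text
px [228. 337.] xy 371.0 -365.2 LW 61.5 58.9 ang -82.5 fill 0.78
px [ 72. 242.] xy 440.7 -208.9 LW 46.7 43.5 ang -43.2 fill 0.78
px [262. 186.] xy 530.9 -363.7 LW 88.7 34.3 ang 13.1 fill 0.98
t 2.25 tcp [ 535.9 -361.6  147.9] xang 13.6 zdir [ 0. -0. -1.] F [ 0.3 -0.7  0.4] w 46.7 gf 0.0 j6 0.67
tool move cm [-0.4  -0.16 11.79]
```

>>> carry_out:
  steps:
    - {"gripper": 0.1,"dp": [-0.4,0,4],"twist": 0.5}
    - {"gripper": 0.1,"dp": [0,0,4],"twist": 0}
    - {"gripper": 0.1,"dp": [0,0,3.5],"twist": 0}
    - {"gripper": 0.1,"dp": [0,0,1.0],"twist": 0}
    - {"gripper": 0.1,"dp": [0,0,0.5],"twist": 0}
    - {"gripper": 0.1,"dp": [0,0,0.3],"twist": 0}
    - {"gripper": 0.1,"dp": [0,0,0],"twist": 0}
    - {"gripper": 0.1,"dp": [0,0,0],"twist": 0}

```text
time: 3.05
tcp_pos: [0.533, -0.3638, 0.0164]
eef_rot: [3.119, 0.356, 0.004]
ft_force: [0.1, -0.5, -0.2]
grip_width: 0.047
gripper_force: 0.0
```

```bash
python3 -c "
from h import *
st();st();look('side',tag='s1',amin=100)"
```

```text
t 3.05 tcp [ 533.  -363.8   16.4] xang 13.0 zdir [ 0.003 -0.002 -1.   ] F [ 0.1 -0.5 -0.2] w 47.0 gf 0.0 j6 0.68
t 3.05 tcp [ 533.  -363.8   16.4] xang 13.0 zdir [ 0.003 -0.002 -1.   ] F [ 0.1 -0.5 -0.2] w 47.0 gf 0.0 j6 0.68
px [268. 341.] xy 514.9 -371.2 LW 57.3 39.0 ang 13.0 fill 0.8
px [175. 341.] xy 364.6 -356.6 LW 78.5 67.8 ang 67.6 fill 0.74
px [502. 331.] xy 893.9 -377.8 LW 162.4 42.1 ang 52.6 fill 0.63
px [220. 270.] xy 440.2 -212.5 LW 49.5 44.2 ang 87.1 fill 0.79
px [227. 222.] xy 461.3 -57.6 LW 49.6 44.0 ang 85.9 fill 0.81
px [227. 198.] xy 463.3 47.9 LW 77.3 43.7 ang -23.5 fill 0.93
px [363. 208.] xy 798.4 -16.2 LW 160.8 21.9 ang 85.7 fill 0.87
px [213. 171.] xy 431.7 194.3 LW 49.0 45.4 ang -15.6 fill 0.9
px [193. 148.] xy 365.4 362.4 LW 103.3 65.1 ang -89.0 fill 0.71
px [254.  99.] xy 621.1 888.9 LW 145.7 68.2 ang 85.1 fill 0.71
```

>>> carry_out:
  steps:
    - {"gripper": 0.1,"dp": [-0.1,0,0.3],"twist": 0}
    - {"gripper": 0.1,"dp": [0,0,0.2],"twist": 0}
    - {"gripper": 0.1,"dp": [0,0,0.0],"twist": 0}

```text
time: 3.4
tcp_pos: [0.5302, -0.3629, 0.0089]
eef_rot: [-3.121, -0.355, 0.001]
ft_force: [0.9, -0.0, 0.3]
grip_width: 0.0469
gripper_force: 0.0
```

>>> carry_out:
  steps:
    - {"gripper": 0.1,"dp": [0,0,0.2],"twist": 0}
    - {"gripper": 0.1,"dp": [0,0,0],"twist": 0}

```text
time: 3.6
tcp_pos: [0.5305, -0.3631, 0.0085]
eef_rot: [-3.121, -0.355, 0.002]
ft_force: [-3.8, 1.9, 6.7]
grip_width: 0.0468
gripper_force: 3.9
```

>>> carry_out:
  squeeze: 30
  steps:
    - {"gripper": 0.1,"dp": [0,0,-0.3],"twist": 0}
    - {"gripper": -0.4,"dp": [0,0,0],"twist": 0}
    - {"gripper": -0.4,"dp": [0,0,0],"twist": 0}
    - {"gripper": -0.4,"dp": [0,0,0],"twist": 0}
    - {"gripper": -0.4,"dp": [0,0,0],"twist": 0}

```text
time: 4.1
tcp_pos: [0.5312, -0.3635, 0.0109]
eef_rot: [3.12, 0.356, 0.002]
ft_force: [-0.2, -0.5, 6.1]
grip_width: 0.0349
gripper_force: 30.9
```

```bash
python3 -c "
from h import *
st()"
```

```text
t 4.1 tcp [ 531.2 -363.5   10.9] xang 13.0 zdir [ 0.001 -0.001 -1.   ] F [-0.2 -0.5  6.1] w 34.9 gf 30.941909551620483 j6 0.68
```

>>> carry_out:
  steps:
    - {"gripper": -0.4,"dp": [0,0,-2],"twist": 0}
    - {"gripper": -0.4,"dp": [0,0,-4],"twist": 0}
    - {"gripper": -0.4,"dp": [0,0,-4],"twist": -8}
    - {"gripper": -0.4,"dp": [0,0,0],"twist": -8}
    - {"gripper": -0.4,"dp": [0,0,0],"twist": -8}
    - {"gripper": -0.4,"dp": [0,0,0],"twist": -8}
    - {"gripper": -0.4,"dp": [0,0,0],"twist": -8}
    - {"gripper": -0.4,"dp": [0,0,0],"twist": -8}

```text
time: 4.9
tcp_pos: [0.5299, -0.3625, 0.109]
eef_rot: [-2.701, -1.601, 0.001]
ft_force: [0.6, -0.9, -0.1]
grip_width: 0.0349
gripper_force: 30.4
```

>>> carry_out:
  steps:
    - {"gripper": -0.4,"dp": [0,0,0],"twist": -8}
    - {"gripper": -0.4,"dp": [0,0,0],"twist": -8}
    - {"gripper": -0.4,"dp": [0,0,0],"twist": -7.4}
    - {"gripper": -0.4,"dp": [0,0,0],"twist": 0}
    - {"gripper": -0.4,"dp": [0,0,0],"twist": 0}

```text
time: 5.4
tcp_pos: [0.5302, -0.3627, 0.1094]
eef_rot: [-2.329, -2.106, 0.0]
ft_force: [-0.2, 0.7, 0.2]
grip_width: 0.0351
gripper_force: 30.4
```

```bash
python3 -c "
from h import *
look(amin=60,tag='w2');tool([645.7,-113.3,70])"
```

```text
px [92.  5.] xy 438.3 -226.3 LW 34.1 8.3 ang -5.8 fill 0.7
t 5.45 tcp [ 530.3 -362.8  109.6] xang 84.3 zdir [-0.001  0.001 -1.   ] F [-0.6  1.  -0.4] w 34.7 gf 30.376744866371155 j6 -0.57
tool move cm [25.97  9.    3.97]
```

View pics/w2.png

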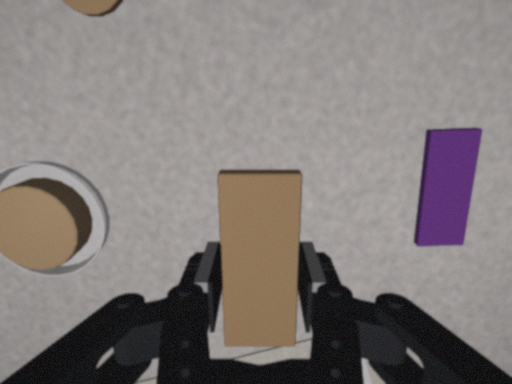

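The bar is held squarely, with its ends at rows 170 and 346 in column 260. I'll carry it to the tray.

>>> carry_out:
  steps:
    - {"gripper": -0.4,"dp": [4.33,1.5,0],"twist": 0}
    - {"gripper": -0.4,"dp": [4.33,1.5,0],"twist": 0}
    - {"gripper": -0.4,"dp": [4.33,1.5,0],"twist": 0}
    - {"gripper": -0.4,"dp": [4.33,1.5,0],"twist": 0}
    - {"gripper": -0.4,"dp": [4.33,1.5,0],"twist": 0}
    - {"gripper": -0.4,"dp": [4.32,1.5,0],"twist": 0}
    - {"gripper": -0.4,"dp": [0,0,3],"twist": 0}
    - {"gripper": -0.4,"dp": [0,0,0],"twist": 0}

```text
time: 6.25
tcp_pos: [0.6426, -0.1108, 0.0764]
eef_rot: [-2.321, -2.108, 0.007]
ft_force: [-1.5, -0.5, -0.1]
grip_width: 0.0348
gripper_force: 30.4
```

```bash
cat >> h.py <<'E'
def held(L):
    """held bar: offset of its centre from the TCP along tool axes, mm (top face 2.5 mm below TCP)"""
    from cell import camera
    c=camera('wrist');p,M=st()
    m=beige(c['image']);k=max(cv2.findContours(m,0,1)[0],key=cv2.contourArea)
    P=proj(c,k[:,0],(p[2]-2.5)/1000)*1000
    q=np.c_[P-p[:2],np.zeros(len(P))]@M
    print('held rect',cv2.minAreaRect(q[:,:2].astype(np.float32)));return c
E
python3 -c "
from h import *
c=held(90);tool([645.7,-113.3,16])
d=c['depth'];K=c['mtx'];T=c['cam_to_world'];v,u=np.mgrid[:384,:512]
P=np.stack([(u-K[0,2])/K[0,0]*d,(v-K[1,2])/K[1,1]*d,d],-1)@T[:3,:3].T+T[:3,3]
cv2.imwrite('pics/w3.png',c['image'][...,::-1])
c=look('scene',amin=60,tag='sc3')"
```

```text
t 6.3 tcp [ 643.  -112.2   77.7] xang 84.4 zdir [-0.006  0.001 -1.   ] F [-0.5 -0.9 -0. ] w 34.7 gf 30.369168519973755 j6 -0.14
held rect ((2.1410598754882812, -0.5760211944580078), (36.09235763549805, 88.72124481201172), 89.5689697265625)
t 6.3 tcp [ 643.  -112.2   77.7] xang 84.4 zdir [-0.006  0.001 -1.   ] F [-0.5 -0.9 -0. ] w 34.7 gf 30.369168519973755 j6 -0.14
tool move cm [-0.09  0.32  6.16]
px [353. 341.] xy 754.1 361.0 LW 65.5 65.0 ang 39.5 fill 0.78
px [292. 329.] xy 794.5 248.9 LW 65.9 64.0 ang 29.9 fill 0.78
px [189. 266.] xy 793.4 -22.2 LW 141.8 18.7 ang 86.2 fill 0.88
px [378. 260.] xy 552.6 343.8 LW 63.0 35.5 ang -20.7 fill 0.94
px [342. 203.] xy 433.4 205.0 LW 49.0 35.8 ang -17.0 fill 0.93
px [405. 204.] xy 350.8 346.2 LW 66.6 63.9 ang -2.8 fill 0.78
px [199. 192.] xy 601.5 -148.2 LW 82.8 42.0 ang 84.3 fill 0.73
px [ 15. 207.] xy 911.6 -553.3 LW 192.1 131.8 ang -84.7 fill 0.55
px [287. 189.] xy 464.6 57.6 LW 76.3 36.8 ang -23.4 fill 0.93
px [255. 174.] xy 463.0 -48.4 LW 46.3 41.5 ang 31.4 fill 0.78
px [216. 151.] xy 438.7 -202.1 LW 46.3 35.3 ang 50.9 fill 0.77
px [288.  10.] xy -628.7 -536.2 LW 120.5 87.0 ang 1.2 fill 0.74
```

View pics/w3.png

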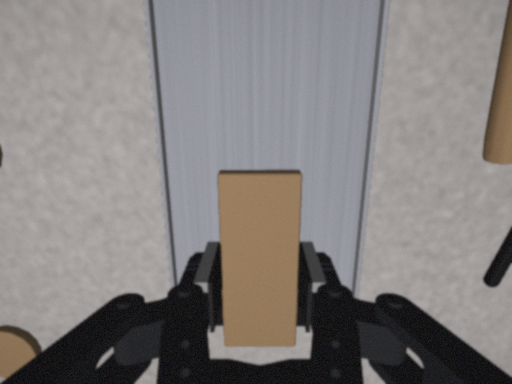

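>>> carry_out:
  steps:
    - {"gripper": -0.4,"dp": [-0.3,0.35,2],"twist": 0}
    - {"gripper": -0.4,"dp": [0,0,2],"twist": 0}
    - {"gripper": -0.4,"dp": [0,0,1.5],"twist": 0}
    - {"gripper": -0.4,"dp": [0,0,0.5],"twist": 0}
    - {"gripper": -0.4,"dp": [0,0,0],"twist": 0}
    - {"gripper": -0.4,"dp": [0,0,0],"twist": 0}

```text
time: 6.95
tcp_pos: [0.6494, -0.1173, 0.0212]
eef_rot: [2.327, 2.109, 0.001]
ft_force: [-0.5, -0.0, 0.1]
grip_width: 0.0354
gripper_force: 30.4
```

```bash
python3 -c "
from h import *
held(90);tool([645.5,-115.3,13.5])"
```

```text
t 7.0 tcp [ 649.7 -117.2   21.5] xang 84.4 zdir [ 0.002 -0.    -1.   ] F [ 0.1  0.5 -0.2] w 34.8 gf 30.371932983398438 j6 -0.15
held rect ((-0.4210624694824219, -0.05477142333984375), (90.65473175048828, 36.324501037597656), 0.0879809558391571)
t 7.0 tcp [ 649.7 -117.2   21.5] xang 84.4 zdir [ 0.002 -0.    -1.   ] F [ 0.1  0.5 -0.2] w 34.8 gf 30.371932983398438 j6 -0.15
tool move cm [ 0.14 -0.44  0.8 ]
```

>>> carry_out:
  steps:
    - {"gripper": -0.4,"dp": [0.2,-0.35,0.3],"twist": 0}
    - {"gripper": -0.4,"dp": [0,0,0],"twist": 0}
    - {"gripper": -0.4,"dp": [0,0,0],"twist": 0}
    - {"gripper": -0.4,"dp": [0,0,0],"twist": 0}

```text
time: 7.4
tcp_pos: [0.6456, -0.1143, 0.0175]
eef_rot: [2.327, 2.11, 0.0]
ft_force: [0.3, -0.4, -1.0]
grip_width: 0.035
gripper_force: 30.4
```

```bash
python3 -c "
from h import *
c=held(90);tool([645.6,-113.8,13.5])
im=c['image'];d=im[...,2].astype(int)-im[...,0]
m=(d>6).astype(np.uint8);m=cv2.morphologyEx(m,cv2.MORPH_OPEN,np.ones((3,3)))
for r in (20,60,100):
    x=np.flatnonzero(m[r,100:420])+100;print(r,x.min(),x.max(),proj(c,[[x.min(),r],[x.max(),r]],.008).round(4).tolist())
cv2.imwrite('pics/w4.png',im[...,::-1])"
```

```text
t 7.45 tcp [ 645.6 -114.3   17.5] xang 84.4 zdir [ 0. -0. -1.] F [-0.2  0.5 -0.3] w 34.9 gf 30.377790927886963 j6 -0.14
held rect ((-0.4735260009765625, 0.04717254638671875), (90.89252471923828, 36.087589263916016), 0.06700929999351501)
t 7.45 tcp [ 645.6 -114.3   17.5] xang 84.4 zdir [ 0. -0. -1.] F [-0.2  0.5 -0.3] w 34.9 gf 30.377790927886963 j6 -0.14
tool move cm [ 0.05 -0.01  0.4 ]
20 102 415 [[0.5955, -0.0059], [0.7155, -0.0177]]
60 107 409 [[0.594, -0.0202], [0.7138, -0.0319]]
100 100 418 [[0.5875, -0.035], [0.7181, -0.0478]]
```

View pics/w4.png

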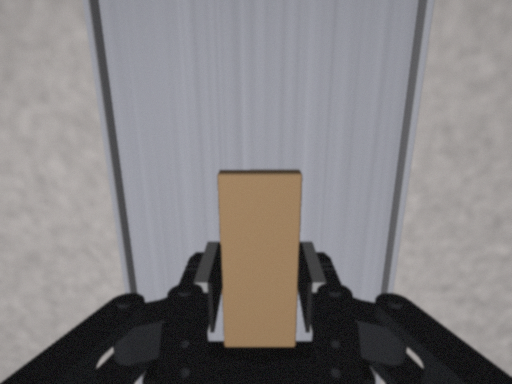

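The bar is centred between the rims (columns 110 and 407 around row 150, with the bar at 260). I'll lower and release it.

>>> carry_out:
  steps:
    - {"gripper": -0.4,"dp": [0,0,0.3],"twist": 0}
    - {"gripper": -0.4,"dp": [0,0,0.1],"twist": 0}
    - {"gripper": -0.4,"dp": [0,0,0],"twist": 0}
    - {"gripper": 0.15,"dp": [0,0,0],"twist": 0}
    - {"gripper": 0.15,"dp": [0,0,0],"twist": 0}
    - {"gripper": 0.15,"dp": [0,0,0],"twist": 0}

```text
time: 8.05
tcp_pos: [0.6452, -0.1143, 0.0129]
eef_rot: [-2.327, -2.11, 0.0]
ft_force: [0.3, 1.7, -0.1]
grip_width: 0.0493
gripper_force: 0.0
```

>>> carry_out:
  steps:
    - {"gripper": 0.15,"dp": [0,0,-2],"twist": 0}
    - {"gripper": 0.15,"dp": [0,0,-4],"twist": 0}
    - {"gripper": 0.15,"dp": [0,0,-4.5],"twist": 0}
    - {"gripper": 0.15,"dp": [0,0,-4.5],"twist": 0}
    - {"gripper": 0.15,"dp": [0,0,0],"twist": 0}
    - {"gripper": 0.15,"dp": [0,0,0],"twist": 0}

```text
time: 8.65
tcp_pos: [0.6466, -0.1147, 0.1652]
eef_rot: [2.325, 2.108, 0.003]
ft_force: [-0.5, 0.2, -1.2]
grip_width: 0.0491
gripper_force: 0.0
```

```bash
cat >> h.py <<'E'
def bars_tray(c):
    """rects of beige things in tray coordinates: s along tray from stop, lateral"""
    pass
E
python3 -c "
from h import *
c=look(tag='w5',amin=300,z=.011,amax=30000);tool([464,57,150])
d=c['depth'];K=c['mtx'];T=c['cam_to_world'];v,u=np.mgrid[:384,:512]
P=np.stack([(u-K[0,2])/K[0,0]*d,(v-K[1,2])/K[1,1]*d,d],-1)@T[:3,:3].T+T[:3,3];im=c['image']
s=(P[...,2]>.024)&(P[...,2]<.036)&(im.max(2)<55)&(P[...,0]>.58)&(P[...,0]<.7)&(P[...,1]<-.14)&(P[...,1]>-.21)
if s.sum()>20:print('stop',s.sum(),cv2.minAreaRect((P[s][:,:2]*1000).astype(np.float32)))
"
```

```text
px [ 64. 284.] xy 443.6 -204.0 LW 46.9 42.8 ang 43.8 fill 0.78
px [258. 176.] xy 646.0 -114.8 LW 88.3 34.2 ang 84.4 fill 0.98
px [ 38. 127.] xy 464.3 -50.9 LW 45.9 43.0 ang -1.4 fill 0.78
px [430.  65.] xy 794.2 -37.8 LW 103.3 20.4 ang 85.9 fill 0.96
px [28. 10.] xy 481.3 39.4 LW 37.3 20.4 ang -21.1 fill 0.69
t 8.7 tcp [ 645.  -114.3  163. ] xang 84.4 zdir [-0.001  0.    -1.   ] F [-0.4  0.3 -0.4] w 49.2 gf 0.0 j6 -0.14
tool move cm [ 15.28 -19.68   1.31]
stop 1845 ((639.9835205078125, -171.52066040039062), (14.622488975524902, 106.12202453613281), 84.66944122314453)
```

bar90 is 57 mm from the stop along the tray and centred. Next is bar76.

>>> carry_out:
  steps:
    - {"gripper": 0.1,"dp": [2.55,-3.28,0],"twist": 0}
    - {"gripper": 0.1,"dp": [2.55,-3.28,0],"twist": 0}
    - {"gripper": 0.1,"dp": [2.55,-3.28,0],"twist": 0}
    - {"gripper": 0.1,"dp": [2.55,-3.28,0],"twist": 0}
    - {"gripper": 0.1,"dp": [2.55,-3.28,0],"twist": 0}
    - {"gripper": 0.1,"dp": [2.55,-3.28,0],"twist": 0}

```text
time: 9.3
tcp_pos: [0.461, 0.0579, 0.1606]
eef_rot: [-2.325, -2.107, 0.006]
ft_force: [0.5, 0.9, 0.5]
grip_width: 0.0468
gripper_force: 0.0
```

>>> carry_out:
  steps:
    - {"gripper": 0.1,"dp": [0,0,0],"twist": -8.5}
    - {"gripper": 0.1,"dp": [0,0,0],"twist": -8.5}
    - {"gripper": 0.1,"dp": [0,0,0],"twist": -8.5}
    - {"gripper": 0.1,"dp": [0,0,0],"twist": -8.5}
    - {"gripper": 0.1,"dp": [0,0,0],"twist": -8.5}
    - {"gripper": 0.1,"dp": [0,0,0],"twist": -8.5}
    - {"gripper": 0.1,"dp": [0,0,0],"twist": -8.5}
    - {"gripper": 0.1,"dp": [0,0,0],"twist": -8.5}

```text
time: 10.1
tcp_pos: [0.4623, 0.057, 0.1607]
eef_rot: [-0.739, -3.048, 0.002]
ft_force: [0.5, 0.7, 0.1]
grip_width: 0.047
gripper_force: 0.0
```

>>> carry_out:
  steps:
    - {"gripper": 0.1,"dp": [0,0,0],"twist": -4.3}
    - {"gripper": 0.1,"dp": [0,0,0],"twist": 0}
    - {"gripper": 0.1,"dp": [0,0,0],"twist": 0}
    - {"gripper": 0.1,"dp": [0,0,0],"twist": 0}

```text
time: 10.5
tcp_pos: [0.4638, 0.0571, 0.1623]
eef_rot: [-0.636, -3.075, 0.001]
ft_force: [-0.6, 0.0, 0.1]
grip_width: 0.0472
gripper_force: 0.0
```

```bash
python3 -c "
from h import *
look(amin=300,amax=30000);tool([464.2,56.8,11])"
```

```text
px [  9. 259.] xy 444.7 -196.6 LW 46.4 24.2 ang -36.8 fill 0.75
px [152. 219.] xy 460.0 -50.2 LW 45.2 43.4 ang -70.0 fill 0.78
px [257. 176.] xy 462.2 55.6 LW 74.6 34.3 ang -23.3 fill 0.98
px [407.  74.] xy 430.7 202.6 LW 46.5 36.2 ang -16.1 fill 0.97
t 10.55 tcp [464.   57.1 162.6] xang 156.7 zdir [-0.001 -0.    -1.   ] F [ 0.3 -0.  -0.3] w 47.4 gf 0.0 j6 -1.13
tool move cm [-5.000e-02 -1.000e-02  1.516e+01]
```

>>> carry_out:
  steps:
    - {"gripper": 0.1,"dp": [0.05,0.05,4],"twist": 0}
    - {"gripper": 0.1,"dp": [0,0,4],"twist": 0}
    - {"gripper": 0.1,"dp": [0,0,4],"twist": 0}
    - {"gripper": 0.1,"dp": [0,0,2],"twist": 0}
    - {"gripper": 0.1,"dp": [0,0,0.8],"twist": 0}
    - {"gripper": 0.1,"dp": [0,0,0.3],"twist": 0}
    - {"gripper": 0.1,"dp": [0,0,0],"twist": 0}
    - {"gripper": 0.1,"dp": [0,0,0],"twist": 0}

```text
time: 11.35
tcp_pos: [0.4657, 0.0578, 0.0136]
eef_rot: [0.634, 3.074, 0.001]
ft_force: [0.2, 0.4, 0.3]
grip_width: 0.0469
gripper_force: 0.0
```

>>> carry_out:
  steps:
    - {"gripper": -0.4,"dp": [0,0,0],"twist": 0}
    - {"gripper": -0.4,"dp": [0,0,0],"twist": 0}
    - {"gripper": -0.4,"dp": [0,0,0],"twist": 0}
    - {"gripper": -0.4,"dp": [0,0,0],"twist": 0}
    - {"gripper": -0.4,"dp": [0,0,0],"twist": 0}

```text
time: 11.85
tcp_pos: [0.4657, 0.0578, 0.0138]
eef_rot: [0.634, 3.074, 0.001]
ft_force: [-0.2, 0.2, 6.6]
grip_width: 0.0349
gripper_force: 30.0
```

>>> carry_out:
  steps:
    - {"gripper": -0.4,"dp": [0,0,-2],"twist": 0}
    - {"gripper": -0.4,"dp": [0,0,-4],"twist": 0}
    - {"gripper": -0.4,"dp": [0,0,-4],"twist": 0}
    - {"gripper": -0.4,"dp": [0,0,0],"twist": 8.5}
    - {"gripper": -0.4,"dp": [0,0,0],"twist": 8.5}
    - {"gripper": -0.4,"dp": [0,0,0],"twist": 8.5}
    - {"gripper": -0.4,"dp": [0,0,0],"twist": 8.5}
    - {"gripper": -0.4,"dp": [0,0,0],"twist": 8.5}

```text
time: 12.65
tcp_pos: [0.4643, 0.0578, 0.1127]
eef_rot: [1.714, 2.632, 0.001]
ft_force: [1.0, -0.5, -0.2]
grip_width: 0.0349
gripper_force: 30.4
```

>>> carry_out:
  steps:
    - {"gripper": -0.4,"dp": [0,0,0],"twist": 8.5}
    - {"gripper": -0.4,"dp": [0,0,0],"twist": 8.5}
    - {"gripper": -0.4,"dp": [0,0,0],"twist": 8.5}
    - {"gripper": -0.4,"dp": [0,0,0],"twist": 4.3}
    - {"gripper": -0.4,"dp": [0,0,0],"twist": 0}
    - {"gripper": -0.4,"dp": [0,0,0],"twist": 0}
    - {"gripper": -0.4,"dp": [0,0,0],"twist": 0}

```text
time: 13.35
tcp_pos: [0.4643, 0.0577, 0.1124]
eef_rot: [2.326, 2.111, 0.0]
ft_force: [-0.6, 0.1, -0.0]
grip_width: 0.0342
gripper_force: 30.4
```

```bash
sed -i 's/def held(L)/def held(off=2.5)/; s/p\[2\]-2.5/p[2]-off/' h.py; python3 -c "
from h import *
held(5.5);tool([652.1,-47.8,110])"
```

```text
t 13.4 tcp [464.3  57.8 112.4] xang 84.4 zdir [ 0.  0. -1.] F [-0.2 -0.1 -0.4] w 34.6 gf 30.351081490516663 j6 0.13
held rect ((-0.9140129089355469, 0.1938190460205078), (83.07585906982422, 36.08964920043945), 0.004181676544249058)
t 13.4 tcp [464.3  57.8 112.4] xang 84.4 zdir [ 0.  0. -1.] F [-0.2 -0.1 -0.4] w 34.6 gf 30.351081490516663 j6 0.13
tool move cm [-8.69 19.71  0.24]
```

```bash
python3 -c "
from h import *
c=held(5.5);im=c['image'];cv2.imwrite('pics/w6.png',im[...,::-1])
m=beige(im);k=max(cv2.findContours(m,0,1)[0],key=cv2.contourArea);print(cv2.boundingRect(k))
d=c['depth'];K=c['mtx'];T=c['cam_to_world'];
for r in range(cv2.boundingRect(k)[1]+4,cv2.boundingRect(k)[1]+cv2.boundingRect(k)[3],20):
    z=np.median(d[r,245:275]);p=T[:3,:3]@np.array([0,(r-K[1,2])/K[1,1]*z,z])+T[:3,3];print(r,(p*1000).round(1))
"
```

```text
t 13.45 tcp [464.3  57.7 112.3] xang 84.4 zdir [ 0.  0. -1.] F [-0.5  0.2 -0.6] w 34.6 gf 30.351276397705078 j6 0.13
held rect ((-1.2354011535644531, 0.25097084045410156), (83.71593475341797, 36.07976531982422), 0.005549558904021978)
(220, 179, 80, 160)
183 [468.3  96.5 107.3]
203 [467.4  87.3 107.1]
223 [466.5  77.8 107. ]
243 [465.5  67.9 106.9]
263 [464.5  57.7 107.1]
283 [463.5  47.  107.1]
303 [462.4  35.7 106.9]
323 [461.2  23.9 106.7]
```

View pics/w6.png

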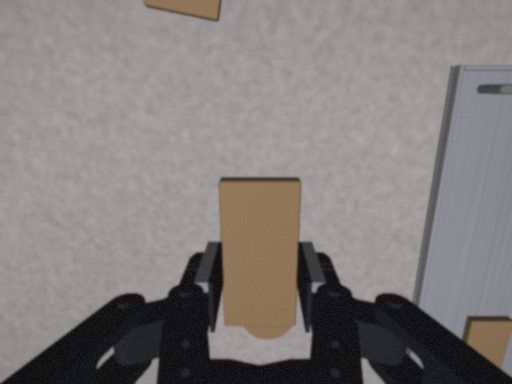

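The wafer lies behind the bar's near end, which is at row 326, so the bar is flat and centred about +2.5 mm along the tool. I'll carry it over.

>>> carry_out:
  steps:
    - {"gripper": -0.4,"dp": [-1.49,3.29,0],"twist": 0}
    - {"gripper": -0.4,"dp": [-1.49,3.29,0],"twist": 0}
    - {"gripper": -0.4,"dp": [-1.49,3.29,0],"twist": 0}
    - {"gripper": -0.4,"dp": [-1.49,3.29,0],"twist": 0}
    - {"gripper": -0.4,"dp": [-1.49,3.28,0],"twist": 0}
    - {"gripper": -0.4,"dp": [-1.47,3.28,2],"twist": 0}
    - {"gripper": -0.4,"dp": [0,0,3],"twist": 0}
    - {"gripper": -0.4,"dp": [0,0,0],"twist": 0}

```text
time: 14.25
tcp_pos: [0.6482, -0.0504, 0.0574]
eef_rot: [-2.322, -2.104, 0.01]
ft_force: [-1.7, 0.2, -0.5]
grip_width: 0.0345
gripper_force: 30.4
```

>>> carry_out:
  steps:
    - {"gripper": -0.4,"dp": [0,0,0],"twist": 0}
    - {"gripper": -0.4,"dp": [0,0,0],"twist": 0}
    - {"gripper": -0.4,"dp": [0,0,0],"twist": 0}

```text
time: 14.55
tcp_pos: [0.6526, -0.05, 0.0641]
eef_rot: [2.325, 2.11, 0.003]
ft_force: [-0.9, 0.3, -0.3]
grip_width: 0.0347
gripper_force: 30.4
```

```bash
python3 -c "
from h import *
tool([651.9,-50.3,28])"
```

```text
t 14.55 tcp [652.6 -50.   64.1] xang 84.4 zdir [ 0.003 -0.    -1.   ] F [-0.9  0.3 -0.3] w 34.7 gf 30.35917103290558 j6 -0.05
tool move cm [-0.04 -0.08  3.61]
```

>>> carry_out:
  steps:
    - {"gripper": -0.4,"dp": [-0.04,-0.05,2],"twist": 0}
    - {"gripper": -0.4,"dp": [0,0,1.6],"twist": 0}
    - {"gripper": -0.4,"dp": [0,0,0.2],"twist": 0}
    - {"gripper": -0.4,"dp": [0,0,0],"twist": 0}
    - {"gripper": -0.4,"dp": [0,0,0],"twist": 0}

```text
time: 15.05
tcp_pos: [0.6511, -0.0504, 0.0248]
eef_rot: [-2.327, -2.11, 0.0]
ft_force: [-1.8, 1.5, 2.2]
grip_width: 0.0346
gripper_force: 30.6
```

```bash
python3 -c "
from h import *
tool([651.9,-50.3,24.5])"
```

```text
t 15.05 tcp [651.1 -50.4  24.8] xang 84.4 zdir [-0.  0. -1.] F [-1.8  1.5  2.2] w 34.6 gf 30.59266358613968 j6 -0.05
tool move cm [0.02 0.08 0.03]
```

It is touching bar90's top. Releasing.

>>> carry_out:
  steps:
    - {"gripper": 0.3,"dp": [0,0,0],"twist": 0}
    - {"gripper": 0.3,"dp": [0,0,0],"twist": 0}
    - {"gripper": 0.3,"dp": [0,0,0],"twist": 0}
    - {"gripper": 0.3,"dp": [0,0,-1],"twist": 0}
    - {"gripper": 0.3,"dp": [0,0,-4],"twist": 0}
    - {"gripper": 0.3,"dp": [0,0,-4.5],"twist": 0}
    - {"gripper": 0.3,"dp": [0,0,-4.5],"twist": 0}

```text
time: 15.75
tcp_pos: [0.6509, -0.0506, 0.1659]
eef_rot: [-2.327, -2.11, 0.001]
ft_force: [0.2, -0.9, -0.1]
grip_width: 0.0556
gripper_force: 0.0
```

>>> carry_out:
  steps:
    - {"gripper": 0.1,"dp": [0,0,0],"twist": 0}
    - {"gripper": 0.1,"dp": [0,0,0],"twist": 0}
    - {"gripper": 0.1,"dp": [0,0,0],"twist": 0}

```text
time: 16.05
tcp_pos: [0.6501, -0.0505, 0.1632]
eef_rot: [-2.326, -2.109, 0.002]
ft_force: [-0.1, -0.6, -0.3]
grip_width: 0.047
gripper_force: 0.0
```

```bash
cat >> h.py <<'E'
def trayprof(c):
    """height profile along the tray centre line (s from stop centre), lateral edges"""
    d=c['depth'];K=c['mtx'];T=c['cam_to_world'];v,u=np.mgrid[:384,:512]
    P=(np.stack([(u-K[0,2])/K[0,0]*d,(v-K[1,2])/K[1,1]*d,d],-1)@T[:3,:3].T+T[:3,3])*1000
    q=P[...,:2]-[640,-171.2];t=np.radians(84.4);s=q@[np.cos(t),np.sin(t)];l=q@[np.sin(t),-np.cos(t)]
    b=beige(c['image'])>0;ok=b&(abs(l)<50)&(s>0)&(s<260)&(d>0)
    for a in range(0,260,4):
        k=ok&(s>=a)&(s<a+4)
        if k.sum()>8:print(a+2,'z',np.median(P[...,2][k]).round(1),'lat',l[k].min().round(),l[k].max().round())
E
python3 -c "
from h import *
c=look(tag='w7',amin=300,z=.011,amax=30000);st();trayprof(c)"
```

```text
px [ 56. 197.] xy 464.5 -49.8 LW 45.7 43.1 ang 16.5 fill 0.78
px [261. 209.] xy 648.2 -84.7 LW 148.2 35.6 ang 84.3 fill 0.95
px [427. 122.] xy 795.4 -20.2 LW 141.3 20.4 ang 85.9 fill 0.93
t 16.1 tcp [649.7 -50.4 162.4] xang 84.4 zdir [-0.004  0.001 -1.   ] F [-1.1 -0.3  0.2] w 46.7 gf 0.0 j6 -0.05
14 z 11.5 lat -16.0 16.0
18 z 11.4 lat -16.0 17.0
22 z 11.6 lat -16.0 17.0
26 z 11.5 lat -16.0 17.0
30 z 11.7 lat -16.0 17.0
34 z 11.7 lat -16.0 17.0
38 z 11.3 lat -16.0 17.0
42 z 11.6 lat -16.0 17.0
46 z 11.4 lat -16.0 17.0
50 z 11.6 lat -16.0 17.0
54 z 11.4 lat -16.0 17.0
58 z 11.5 lat -16.0 17.0
62 z 11.5 lat -16.0 17.0
66 z 11.6 lat -16.0 17.0
70 z 11.7 lat -16.0 17.0
74 z 11.5 lat -16.0 17.0
78 z 11.6 lat -16.0 17.0
82 z 11.6 lat -16.0 17.0
86 z 21.0 lat -17.0 17.0
90 z 21.0 lat -17.0 17.0
94 z 20.5 lat -17.0 16.0
98 z 20.0 lat -17.0 16.0
102 z 19.4 lat -17.0 16.0
106 z 19.0 lat -17.0 16.0
110 z 18.4 lat -17.0 16.0
114 z 17.9 lat -17.0 16.0
118 z 17.4 lat -17.0 16.0
122 z 16.8 lat -17.0 16.0
126 z 16.4 lat -17.0 16.0
130 z 15.6 lat -17.0 16.0
134 z 15.1 lat -17.0 16.0
138 z 14.8 lat -17.0 16.0
142 z 14.1 lat -17.0 16.0
146 z 13.6 lat -17.0 16.0
150 z 13.2 lat -17.0 17.0
154 z 12.5 lat -17.0 16.0
158 z 12.0 lat -17.0 17.0
162 z 12.1 lat -17.0 16.0
```

View pics/w7.png

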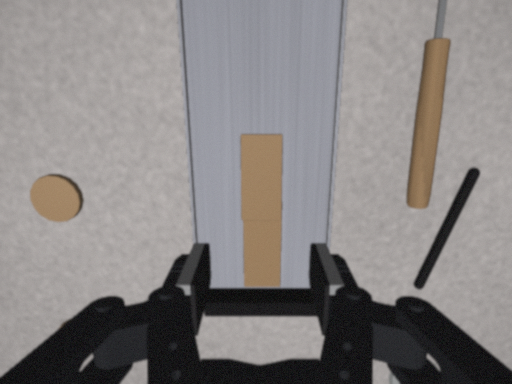

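bar76 leans as intended, with its edge over bar90 at row 220 and its free end at row 134. It spans 85 to 162 mm from the stop. Next is bar62.

>>> carry_out:
  steps:
    - {"gripper": 0.1,"dp": [4.6,-1.64,0],"twist": 0}
    - {"gripper": 0.1,"dp": [4.6,-1.64,0],"twist": 0}
    - {"gripper": 0.1,"dp": [4.6,-1.64,0],"twist": 0}
    - {"gripper": 0.1,"dp": [4.6,-1.64,0],"twist": 0}
    - {"gripper": 0.1,"dp": [4.6,-1.64,0],"twist": 0}
    - {"gripper": 0.1,"dp": [4.6,-1.64,0],"twist": 0}
    - {"gripper": 0.1,"dp": [4.6,-1.64,0],"twist": 0}
    - {"gripper": 0.1,"dp": [4.6,-1.64,0],"twist": 0}

```text
time: 16.9
tcp_pos: [0.5545, 0.3295, 0.1618]
eef_rot: [-2.327, -2.11, 0.007]
ft_force: [1.4, 0.1, -0.1]
grip_width: 0.0471
gripper_force: 0.0
```

>>> carry_out:
  steps:
    - {"gripper": 0.1,"dp": [1.4,-0.5,0],"twist": 0}
    - {"gripper": 0.1,"dp": [0,0,0],"twist": -8.5}
    - {"gripper": 0.1,"dp": [0,0,0],"twist": -8.5}
    - {"gripper": 0.1,"dp": [0,0,0],"twist": -8.5}
    - {"gripper": 0.1,"dp": [0,0,0],"twist": -8.5}
    - {"gripper": 0.1,"dp": [0,0,0],"twist": -8.5}
    - {"gripper": 0.1,"dp": [0,0,0],"twist": -8.5}
    - {"gripper": 0.1,"dp": [0,0,0],"twist": -8.5}

```text
time: 17.7
tcp_pos: [0.5521, 0.3415, 0.162]
eef_rot: [-0.964, -2.987, 0.005]
ft_force: [-0.6, 0.7, 0.4]
grip_width: 0.0471
gripper_force: 0.0
```

>>> carry_out:
  steps:
    - {"gripper": 0.1,"dp": [0,0,0],"twist": -8.5}
    - {"gripper": 0.1,"dp": [0,0,0],"twist": -7}
    - {"gripper": 0.1,"dp": [0,0,0],"twist": 0}
    - {"gripper": 0.1,"dp": [0,0,0],"twist": 0}
    - {"gripper": 0.1,"dp": [0,0,0],"twist": 0}

```text
time: 18.2
tcp_pos: [0.5527, 0.3423, 0.1634]
eef_rot: [-0.565, -3.089, 0.002]
ft_force: [0.0, 0.7, 0.8]
grip_width: 0.0473
gripper_force: 0.0
```

```bash
python3 -c "
from h import *
look(amin=300,amax=30000);tool([552.2,342.8,11])"
```

```text
px [259. 174.] xy 550.0 343.2 LW 60.4 34.3 ang -20.7 fill 0.99
px [ 55. 103.] xy 431.3 204.7 LW 46.4 36.8 ang -16.1 fill 0.96
t 18.25 tcp [552.8 342.5 163.7] xang 159.3 zdir [-0.001 -0.001 -1.   ] F [-0.7 -0.3 -0.7] w 47.1 gf 0.0 j6 -0.72
tool move cm [ 0.06  0.02 15.27]
```

>>> carry_out:
  steps:
    - {"gripper": 0.1,"dp": [0.15,0,4],"twist": 0}
    - {"gripper": 0.1,"dp": [0,0,4],"twist": 0}
    - {"gripper": 0.1,"dp": [0,0,4],"twist": 0}
    - {"gripper": 0.1,"dp": [0,0,2],"twist": 0}
    - {"gripper": 0.1,"dp": [0,0,0.9],"twist": 0}
    - {"gripper": 0.1,"dp": [0,0,0.4],"twist": 0}
    - {"gripper": 0.1,"dp": [0,0,0],"twist": 0}
    - {"gripper": 0.1,"dp": [0,0,0],"twist": 0}

```text
time: 19.05
tcp_pos: [0.553, 0.3442, 0.0131]
eef_rot: [0.562, 3.088, 0.003]
ft_force: [-0.3, -0.6, -0.1]
grip_width: 0.0472
gripper_force: 0.0
```

>>> carry_out:
  steps:
    - {"gripper": -0.4,"dp": [0,0,0],"twist": 0}
    - {"gripper": -0.4,"dp": [0,0,0],"twist": 0}
    - {"gripper": -0.4,"dp": [0,0,0],"twist": 0}
    - {"gripper": -0.4,"dp": [0,0,0],"twist": 0}
    - {"gripper": -0.4,"dp": [0,0,0],"twist": 0}

```text
time: 19.55
tcp_pos: [0.5532, 0.3442, 0.0134]
eef_rot: [0.561, 3.088, 0.004]
ft_force: [-0.8, 0.4, 6.1]
grip_width: 0.0347
gripper_force: 30.5
```

>>> carry_out:
  steps:
    - {"gripper": -0.4,"dp": [0,0,-2],"twist": 0}
    - {"gripper": -0.4,"dp": [0,0,-4],"twist": 0}
    - {"gripper": -0.4,"dp": [0,0,-4],"twist": 8.5}
    - {"gripper": -0.4,"dp": [0,0,0],"twist": 8.5}
    - {"gripper": -0.4,"dp": [0,0,0],"twist": 8.5}
    - {"gripper": -0.4,"dp": [0,0,0],"twist": 8.5}
    - {"gripper": -0.4,"dp": [0,0,0],"twist": 8.5}
    - {"gripper": -0.4,"dp": [0,0,0],"twist": 8.5}

```text
time: 20.35
tcp_pos: [0.5513, 0.3432, 0.1112]
eef_rot: [-1.845, -2.542, 0.001]
ft_force: [0.4, -0.7, -0.8]
grip_width: 0.035
gripper_force: 30.1
```

>>> carry_out:
  steps:
    - {"gripper": -0.4,"dp": [0,0,0],"twist": 8.5}
    - {"gripper": -0.4,"dp": [0,0,0],"twist": 8.5}
    - {"gripper": -0.4,"dp": [0,0,0],"twist": 7}
    - {"gripper": -0.4,"dp": [0,0,0],"twist": 0}
    - {"gripper": -0.4,"dp": [0,0,0],"twist": 0}
    - {"gripper": -0.4,"dp": [0,0,0],"twist": 0}

```text
time: 20.95
tcp_pos: [0.5515, 0.3433, 0.1112]
eef_rot: [-2.325, -2.112, 0.0]
ft_force: [-0.5, -0.2, -0.2]
grip_width: 0.0345
gripper_force: 30.1
```

```bash
cat >> h.py <<'E'
def heldz(L):
    """held bar from depth: ends along tool x, heights of its top below TCP"""
    from cell import camera
    c=camera('wrist');p,M=st();d=c['depth'];K=c['mtx'];T=c['cam_to_world'];v,u=np.mgrid[:384,:512]
    P=(np.stack([(u-K[0,2])/K[0,0]*d,(v-K[1,2])/K[1,1]*d,d],-1)@T[:3,:3].T+T[:3,3])*1000
    q=(P-p)@M;k=(beige(c['image'])>0)&(abs(q[...,2])<20)&(abs(q[...,1])<30)&(abs(q[...,0])<60)
    a=q[k];f=np.polyfit(a[:,0],a[:,2],1);print('ends x',np.percentile(a[:,0],[.3,99.7]).round(1),'top below TCP',f[1].round(1),'slope',f[0].round(3),'lat',np.percentile(a[:,1],[1,99]).round(1))
    print('held rect',cv2.minAreaRect(a[:,:2].astype(np.float32)))
E
python3 -c "
from h import *
heldz(62);tool([657.4,5.9,110])"
```

```text
t 21.0 tcp [551.6 343.3 111.2] xang 84.5 zdir [-0. -0. -1.] F [ 0.2 -0.4  0.4] w 34.7 gf 30.093349814414978 j6 0.59
ends x [-27.6  33.3] top below TCP 4.9 slope 0.002 lat [-17.   17.4]
held rect ((2.675111770629883, 0.16791725158691406), (35.246421813964844, 61.79729461669922), 89.92349243164062)
t 21.0 tcp [551.6 343.3 111.2] xang 84.5 zdir [-0. -0. -1.] F [ 0.2 -0.4  0.4] w 34.7 gf 30.093349814414978 j6 0.59
tool move cm [-32.57  13.78   0.12]
```

>>> carry_out:
  steps:
    - {"gripper": -0.4,"dp": [-4.1,1.72,0],"twist": 0}
    - {"gripper": -0.4,"dp": [-4.1,1.72,0],"twist": 0}
    - {"gripper": -0.4,"dp": [-4.1,1.72,0],"twist": 0}
    - {"gripper": -0.4,"dp": [-4.1,1.72,0],"twist": 0}
    - {"gripper": -0.4,"dp": [-4.1,1.72,0],"twist": 0}
    - {"gripper": -0.4,"dp": [-4.1,1.72,0],"twist": 0}
    - {"gripper": -0.4,"dp": [-4.1,1.72,0],"twist": 0}
    - {"gripper": -0.4,"dp": [-4.1,1.72,0],"twist": 0}

```text
time: 21.8
tcp_pos: [0.6569, 0.0017, 0.1114]
eef_rot: [2.326, 2.111, 0.0]
ft_force: [-0.3, 0.6, -0.5]
grip_width: 0.0349
gripper_force: 30.1
```

>>> carry_out:
  steps:
    - {"gripper": -0.4,"dp": [0,0,3],"twist": 0}
    - {"gripper": -0.4,"dp": [0,0,2],"twist": 0}
    - {"gripper": -0.4,"dp": [0,0,0],"twist": 0}
    - {"gripper": -0.4,"dp": [0,0,0],"twist": 0}
    - {"gripper": -0.4,"dp": [0,0,0],"twist": 0}

```text
time: 22.3
tcp_pos: [0.6577, 0.0039, 0.0628]
eef_rot: [2.325, 2.11, 0.003]
ft_force: [0.5, 0.3, -0.8]
grip_width: 0.0345
gripper_force: 30.1
```

```bash
python3 -c "
from h import *
heldz(62);tool([657.1,3.2,29])"
```

```text
t 22.35 tcp [657.9   3.9  63. ] xang 84.5 zdir [ 0.003 -0.    -1.   ] F [ 0.7 -0.7  0.3] w 34.6 gf 30.08857011795044 j6 0.04
ends x [-28.4  33.3] top below TCP 5.2 slope 0.002 lat [-17.2  17.2]
held rect ((2.19403076171875, 0.027742385864257812), (35.15276336669922, 62.636497497558594), 89.89311981201172)
t 22.35 tcp [657.9   3.9  63. ] xang 84.5 zdir [ 0.003 -0.    -1.   ] F [ 0.7 -0.7  0.3] w 34.6 gf 30.08857011795044 j6 0.04
tool move cm [-0.08 -0.09  3.4 ]
```

>>> carry_out:
  steps:
    - {"gripper": -0.4,"dp": [-0.06,-0.08,2],"twist": 0}
    - {"gripper": -0.4,"dp": [0,0,1.4],"twist": 0}
    - {"gripper": -0.4,"dp": [0,0,0.2],"twist": 0}
    - {"gripper": -0.4,"dp": [0,0,0],"twist": 0}
    - {"gripper": -0.4,"dp": [0,0,0],"twist": 0}

```text
time: 22.85
tcp_pos: [0.6557, 0.0033, 0.0259]
eef_rot: [-2.327, -2.11, 0.0]
ft_force: [-1.3, 0.8, 2.8]
grip_width: 0.0344
gripper_force: 30.3
```

```bash
python3 -c "
from h import *
tool([657.1,3.2,26])"
```

```text
t 22.85 tcp [655.7   3.3  25.9] xang 84.4 zdir [-0.  0. -1.] F [-1.3  0.8  2.8] w 34.4 gf 30.349310338497162 j6 0.04
tool move cm [ 0.    0.14 -0.01]
```

Light contact again. Releasing.

>>> carry_out:
  steps:
    - {"gripper": 0.3,"dp": [0,0,0],"twist": 0}
    - {"gripper": 0.3,"dp": [0,0,0],"twist": 0}
    - {"gripper": 0.3,"dp": [0,0,0],"twist": 0}
    - {"gripper": 0.3,"dp": [0,0,-1],"twist": 0}
    - {"gripper": 0.3,"dp": [0,0,-4],"twist": 0}
    - {"gripper": 0.3,"dp": [0,0,-4.5],"twist": 0}
    - {"gripper": 0.3,"dp": [0,0,-4.5],"twist": 0}

```text
time: 23.55
tcp_pos: [0.6553, 0.0029, 0.1669]
eef_rot: [-2.327, -2.11, 0.001]
ft_force: [1.2, -0.1, 0.3]
grip_width: 0.0556
gripper_force: 0.0
```

>>> carry_out:
  steps:
    - {"gripper": 0.1,"dp": [0,0,0],"twist": 0}
    - {"gripper": 0.1,"dp": [0,0,0],"twist": 0}
    - {"gripper": 0.1,"dp": [0,0,0],"twist": 0}

```text
time: 23.85
tcp_pos: [0.6545, 0.003, 0.1642]
eef_rot: [-2.326, -2.109, 0.003]
ft_force: [0.2, 0.4, -1.0]
grip_width: 0.047
gripper_force: 0.0
```

```bash
python3 -c "
from h import *
c=look(tag='w8',amin=300,z=.011,amax=30000);tool([432.5,203.8,163]);trayprof(c)"
```

```text
px [ 68. 249.] xy 464.4 -48.4 LW 45.9 43.3 ang 49.2 fill 0.78
px [262. 235.] xy 650.1 -62.6 LW 198.3 35.4 ang 85.0 fill 0.96
px [418. 184.] xy 795.3 -21.3 LW 141.8 20.3 ang 86.0 fill 0.93
t 23.9 tcp [654.1   3.1 163.3] xang 84.4 zdir [-0.004  0.    -1.   ] F [-0.2 -0.6  0.1] w 47.3 gf 0.0 j6 0.04
tool move cm [ 17.81 -24.01   0.12]
6 z 5.9 lat -16.0 17.0
10 z 10.8 lat -15.0 17.0
14 z 11.3 lat -16.0 17.0
18 z 11.5 lat -16.0 17.0
22 z 11.5 lat -16.0 16.0
26 z 11.5 lat -16.0 16.0
30 z 11.5 lat -16.0 16.0
34 z 11.4 lat -15.0 17.0
38 z 11.5 lat -15.0 17.0
42 z 11.5 lat -16.0 17.0
46 z 11.5 lat -16.0 17.0
50 z 11.4 lat -16.0 17.0
54 z 11.4 lat -16.0 17.0
58 z 11.7 lat -16.0 17.0
62 z 11.4 lat -16.0 17.0
66 z 11.5 lat -16.0 17.0
70 z 11.5 lat -16.0 17.0
74 z 11.6 lat -16.0 17.0
78 z 11.4 lat -16.0 17.0
82 z 11.9 lat -16.0 14.0
86 z 20.9 lat -15.0 16.0
90 z 20.9 lat -17.0 17.0
94 z 20.6 lat -17.0 17.0
98 z 20.0 lat -17.0 17.0
102 z 19.6 lat -17.0 17.0
106 z 19.0 lat -17.0 17.0
110 z 18.3 lat -17.0 16.0
114 z 17.8 lat -17.0 16.0
118 z 17.3 lat -17.0 16.0
122 z 16.8 lat -17.0 16.0
126 z 16.2 lat -17.0 16.0
130 z 15.6 lat -17.0 16.0
134 z 15.2 lat -17.0 16.0
138 z 14.6 lat -17.0 16.0
142 z 14.0 lat -17.0 16.0
146 z 13.7 lat -17.0 16.0
150 z 21.5 lat -17.0 16.0
154 z 20.9 lat -18.0 15.0
158 z 20.3 lat -18.0 15.0
162 z 19.6 lat -18.0 15.0
166 z 18.8 lat -18.0 15.0
170 z 18.3 lat -18.0 15.0
174 z 17.3 lat -18.0 15.0
178 z 16.9 lat -18.0 15.0
182 z 16.1 lat -50.0 15.0
186 z 15.3 lat -18.0 15.0
190 z 14.7 lat -18.0 15.0
194 z 14.0 lat -18.0 15.0
198 z 13.3 lat -18.0 16.0
202 z 12.5 lat -18.0 15.0
206 z 12.0 lat -18.0 15.0
```

bar62 spans about 147 to 209 mm and is tilted 0.175 rad. Last is bar48.

>>> carry_out:
  steps:
    - {"gripper": 0.1,"dp": [2.54,-3.43,0],"twist": 0}
    - {"gripper": 0.1,"dp": [2.54,-3.43,0],"twist": 0}
    - {"gripper": 0.1,"dp": [2.54,-3.43,0],"twist": 0}
    - {"gripper": 0.1,"dp": [2.54,-3.43,0],"twist": 0}
    - {"gripper": 0.1,"dp": [2.54,-3.43,0],"twist": 0}
    - {"gripper": 0.1,"dp": [2.54,-3.43,0],"twist": 0}
    - {"gripper": 0.1,"dp": [2.54,-3.43,0],"twist": 0}
    - {"gripper": 0.1,"dp": [0,0,0],"twist": -8.5}

```text
time: 24.7
tcp_pos: [0.4281, 0.205, 0.1626]
eef_rot: [-2.153, -2.281, 0.01]
ft_force: [0.4, -0.5, 0.3]
grip_width: 0.0471
gripper_force: 0.0
```

>>> carry_out:
  steps:
    - {"gripper": 0.1,"dp": [0,0,0],"twist": -8.5}
    - {"gripper": 0.1,"dp": [0,0,0],"twist": -8.5}
    - {"gripper": 0.1,"dp": [0,0,0],"twist": -8.5}
    - {"gripper": 0.1,"dp": [0,0,0],"twist": -8.5}
    - {"gripper": 0.1,"dp": [0,0,0],"twist": -8.5}
    - {"gripper": 0.1,"dp": [0,0,0],"twist": -8.5}
    - {"gripper": 0.1,"dp": [0,0,0],"twist": -8.5}
    - {"gripper": 0.1,"dp": [0,0,0],"twist": -8.5}

```text
time: 25.5
tcp_pos: [0.4326, 0.2028, 0.1632]
eef_rot: [-0.511, -3.096, 0.003]
ft_force: [0.0, -0.4, 0.5]
grip_width: 0.047
gripper_force: 0.0
```

>>> carry_out:
  steps:
    - {"gripper": 0.1,"dp": [0,0,0],"twist": -2.9}
    - {"gripper": 0.1,"dp": [0,0,0],"twist": 0}
    - {"gripper": 0.1,"dp": [0,0,0],"twist": 0}
    - {"gripper": 0.1,"dp": [0,0,0],"twist": 0}

```text
time: 25.9
tcp_pos: [0.4336, 0.2032, 0.1645]
eef_rot: [-0.444, -3.109, 0.001]
ft_force: [0.6, -0.4, -0.0]
grip_width: 0.0469
gripper_force: 0.0
```

```bash
python3 -c "
from h import *
look(amin=300,amax=30000);tool([432.5,204,11])"
```

```text
px [ 22. 270.] xy 459.9 -49.7 LW 46.2 43.7 ang -80.8 fill 0.79
px [259. 174.] xy 430.3 203.6 LW 46.6 34.4 ang -16.3 fill 0.98
px [409.  51.] xy 366.6 351.9 LW 70.2 68.1 ang -68.6 fill 0.79
t 25.95 tcp [433.7 203.2 164.8] xang 163.8 zdir [-0.001 -0.    -1.   ] F [ 0.1 -0.7  0. ] w 46.9 gf 0.0 j6 -0.94
tool move cm [ 0.13  0.05 15.38]
```

>>> carry_out:
  steps:
    - {"gripper": 0.1,"dp": [0.45,0,4],"twist": 0}
    - {"gripper": 0.1,"dp": [0,0,4],"twist": 0}
    - {"gripper": 0.1,"dp": [0,0,4],"twist": 0}
    - {"gripper": 0.1,"dp": [0,0,2],"twist": 0}
    - {"gripper": 0.1,"dp": [0,0,1.0],"twist": 0}
    - {"gripper": 0.1,"dp": [0,0,0.5],"twist": 0}
    - {"gripper": 0.1,"dp": [0,0,0],"twist": 0}
    - {"gripper": 0.1,"dp": [0,0,0],"twist": 0}

```text
time: 26.75
tcp_pos: [0.431, 0.2051, 0.0114]
eef_rot: [0.443, 3.108, 0.002]
ft_force: [-0.2, -0.3, -0.7]
grip_width: 0.0471
gripper_force: 0.0
```

>>> carry_out:
  steps:
    - {"gripper": -0.4,"dp": [0,0,0],"twist": 0}
    - {"gripper": -0.4,"dp": [0,0,0],"twist": 0}
    - {"gripper": -0.4,"dp": [0,0,0],"twist": 0}
    - {"gripper": -0.4,"dp": [0,0,0],"twist": 0}
    - {"gripper": -0.4,"dp": [0,0,0],"twist": 0}

```text
time: 27.25
tcp_pos: [0.4312, 0.2052, 0.0118]
eef_rot: [0.442, 3.108, 0.002]
ft_force: [-0.2, -0.9, 5.6]
grip_width: 0.0351
gripper_force: 30.5
```

>>> carry_out:
  steps:
    - {"gripper": -0.4,"dp": [0,0,-2],"twist": 0}
    - {"gripper": -0.4,"dp": [0,0,-4],"twist": 0}
    - {"gripper": -0.4,"dp": [0,0,-4],"twist": 8.5}
    - {"gripper": -0.4,"dp": [0,0,0],"twist": 8.5}
    - {"gripper": -0.4,"dp": [0,0,0],"twist": 8.5}
    - {"gripper": -0.4,"dp": [0,0,0],"twist": 8.5}
    - {"gripper": -0.4,"dp": [0,0,0],"twist": 8.5}
    - {"gripper": -0.4,"dp": [0,0,0],"twist": 8.5}

```text
time: 28.05
tcp_pos: [0.4296, 0.2046, 0.1106]
eef_rot: [1.746, 2.611, 0.001]
ft_force: [1.3, -0.7, -0.7]
grip_width: 0.035
gripper_force: 30.2
```

>>> carry_out:
  steps:
    - {"gripper": -0.4,"dp": [0,0,0],"twist": 8.5}
    - {"gripper": -0.4,"dp": [0,0,0],"twist": 8.5}
    - {"gripper": -0.4,"dp": [0,0,0],"twist": 8.5}
    - {"gripper": -0.4,"dp": [0,0,0],"twist": 2.9}
    - {"gripper": -0.4,"dp": [0,0,0],"twist": 0}
    - {"gripper": -0.4,"dp": [0,0,0],"twist": 0}
    - {"gripper": -0.4,"dp": [0,0,0],"twist": 0}

```text
time: 28.75
tcp_pos: [0.4297, 0.2046, 0.1104]
eef_rot: [2.326, 2.111, 0.0]
ft_force: [-0.7, -0.1, 0.1]
grip_width: 0.0348
gripper_force: 30.2
```

```bash
python3 -c "
from h import *
heldz(48);tool([661.3,46.7,110])"
```

```text
t 28.8 tcp [429.8 204.6 110.3] xang 84.4 zdir [ 0.  0. -1.] F [-0.5 -0.3 -0.1] w 34.7 gf 30.182992815971375 j6 0.45
ends x [-23.   24.1] top below TCP 3.3 slope 0.006 lat [-17.1  17.5]
held rect ((0.5521755218505859, 0.035022735595703125), (47.97028350830078, 35.975494384765625), 0.7419406771659851)
t 28.8 tcp [429.8 204.6 110.3] xang 84.4 zdir [ 0.  0. -1.] F [-0.5 -0.3 -0.1] w 34.7 gf 30.182992815971375 j6 0.45
tool move cm [-13.47  24.58   0.04]
```

>>> carry_out:
  steps:
    - {"gripper": -0.4,"dp": [-2.25,4.1,0],"twist": 0}
    - {"gripper": -0.4,"dp": [-2.25,4.1,0],"twist": 0}
    - {"gripper": -0.4,"dp": [-2.25,4.1,0],"twist": 0}
    - {"gripper": -0.4,"dp": [-2.25,4.1,0],"twist": 0}
    - {"gripper": -0.4,"dp": [-2.25,4.1,0],"twist": 0}
    - {"gripper": -0.4,"dp": [-2.25,4.1,0],"twist": 0}
    - {"gripper": -0.4,"dp": [0,0,2],"twist": 0}
    - {"gripper": -0.4,"dp": [0,0,3],"twist": 0}

```text
time: 29.6
tcp_pos: [0.6655, 0.0448, 0.0622]
eef_rot: [2.326, 2.105, 0.008]
ft_force: [-0.1, 0.6, 0.1]
grip_width: 0.0349
gripper_force: 30.2
```

>>> carry_out:
  steps:
    - {"gripper": -0.4,"dp": [0,0,0],"twist": 0}
    - {"gripper": -0.4,"dp": [0,0,0],"twist": 0}
    - {"gripper": -0.4,"dp": [0,0,0],"twist": 0}
    - {"gripper": -0.4,"dp": [0,0,0],"twist": 0}

```text
time: 30.0
tcp_pos: [0.6627, 0.0466, 0.0623]
eef_rot: [2.325, 2.109, 0.004]
ft_force: [-0.1, -0.1, -0.2]
grip_width: 0.0351
gripper_force: 30.2
```

```bash
python3 -c "
from h import *
tool([661.3,46.2,29])"
```

```text
t 30.0 tcp [662.7  46.6  62.3] xang 84.4 zdir [ 0.003 -0.    -1.   ] F [-0.1 -0.1 -0.2] w 35.1 gf 30.237316489219666 j6 0.1
tool move cm [-0.06 -0.15  3.33]
```

>>> carry_out:
  steps:
    - {"gripper": -0.4,"dp": [-0.05,-0.05,2],"twist": 0}
    - {"gripper": -0.4,"dp": [0,0,1.4],"twist": 0}
    - {"gripper": -0.4,"dp": [0,0,0.25],"twist": 0}
    - {"gripper": -0.4,"dp": [0,0,0],"twist": 0}
    - {"gripper": -0.4,"dp": [0,0,0],"twist": 0}

```text
time: 30.5
tcp_pos: [0.661, 0.0461, 0.0245]
eef_rot: [-2.327, -2.11, -0.0]
ft_force: [-1.4, 0.6, 2.9]
grip_width: 0.0349
gripper_force: 30.8
```

```bash
python3 -c "
from h import *
tool([661.3,46.2,25])"
```

```text
t 30.5 tcp [661.   46.1  24.5] xang 84.4 zdir [-0.  0. -1.] F [-1.4  0.6  2.9] w 34.9 gf 30.77543556690216 j6 0.1
tool move cm [ 0.02  0.03 -0.05]
```

>>> carry_out:
  steps:
    - {"gripper": 0.3,"dp": [0,0,0],"twist": 0}
    - {"gripper": 0.3,"dp": [0,0,0],"twist": 0}
    - {"gripper": 0.3,"dp": [0,0,0],"twist": 0}
    - {"gripper": 0.3,"dp": [0,0,-1],"twist": 0}
    - {"gripper": 0.3,"dp": [0,0,-4],"twist": 0}
    - {"gripper": 0.3,"dp": [0,0,-4.5],"twist": 0}
    - {"gripper": 0.3,"dp": [0,0,-4.5],"twist": 0}

```text
time: 31.2
tcp_pos: [0.6605, 0.0458, 0.1653]
eef_rot: [-2.327, -2.11, 0.001]
ft_force: [1.0, 0.1, -0.3]
grip_width: 0.0555
gripper_force: 0.0
```

>>> carry_out:
  steps:
    - {"gripper": 0.3,"dp": [-2,0,-1],"twist": 0}
    - {"gripper": 0.3,"dp": [-2,0,-1],"twist": 0}
    - {"gripper": 0.3,"dp": [0,0,0],"twist": 0}
    - {"gripper": 0.3,"dp": [0,0,0],"twist": 0}
    - {"gripper": 0.3,"dp": [0,0,0],"twist": 0}

```text
time: 31.7
tcp_pos: [0.6564, 0.0067, 0.183]
eef_rot: [-2.326, -2.109, 0.001]
ft_force: [0.1, 0.5, -0.4]
grip_width: 0.0552
gripper_force: 0.0
```

```bash
python3 -c "
from h import *
c=look(tag='w9',amin=300,z=.011,amax=30000);trayprof(c)"|awk '/px|^(82|86|90|146|150|154|158|1[89].|2..)/'
```

```text
px [ 77. 244.] xy 464.3 -48.6 LW 45.8 42.8 ang 42.1 fill 0.78
px [407. 182.] xy 795.3 -21.2 LW 141.5 19.8 ang 86.0 fill 0.93
px [260. 212.] xy 651.6 -45.7 LW 231.9 36.3 ang 84.3 fill 0.94
18 z 11.4 lat -16.0 17.0
22 z 11.4 lat -16.0 17.0
26 z 11.5 lat -16.0 17.0
82 z 11.7 lat -16.0 17.0
86 z 21.0 lat -16.0 16.0
90 z 20.9 lat -17.0 16.0
146 z 13.6 lat -17.0 16.0
150 z 21.5 lat -18.0 15.0
154 z 20.9 lat -18.0 16.0
158 z 20.4 lat -18.0 15.0
182 z 16.0 lat -18.0 15.0
186 z 15.4 lat -18.0 15.0
190 z 14.7 lat -18.0 15.0
194 z 14.3 lat -17.0 15.0
198 z 22.2 lat -18.0 16.0
202 z 21.4 lat -18.0 17.0
206 z 20.2 lat -18.0 16.0
210 z 19.5 lat -18.0 16.0
214 z 18.4 lat -17.0 16.0
218 z 17.5 lat -17.0 16.0
222 z 16.3 lat -17.0 16.0
226 z 15.5 lat -17.0 16.0
230 z 14.5 lat -17.0 16.0
234 z 13.4 lat -17.0 16.0
238 z 12.7 lat -17.0 16.0
242 z 11.8 lat -17.0 16.0
```

View pics/w9.png

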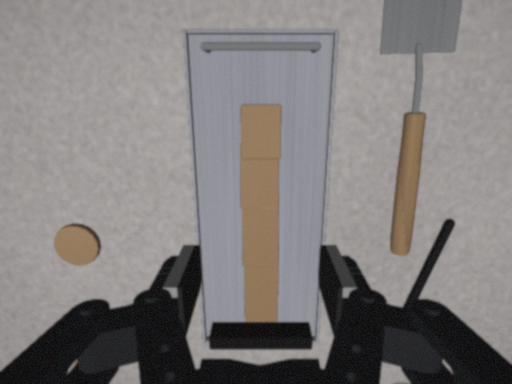

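All four bars are shingled down the tray's centre line. The overlaps show at rows 158, 207 and 265, and the stop is at row 335. Handing in.

```bash
python3 -c "
from cell import sign_off
print(sign_off())"
```

```text
the job is handed in; nothing more can be done
None
```

I set out all four bars shingled along the tray from the stop, longest to shortest, with overlaps of about 14–17 mm, and handed the job in at about 32 s; no verdict was returned.

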